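# Load clay figures on a tile under the locked drying guard

## Robot

A 7-joint arm with a two-finger parallel gripper is mounted at the origin on the work surface. World frame = base frame: x ahead of the robot, y to its left, z up, the work surface at z = 0. Lengths are in m, angles in rad, forces in N, time in s.
With the tool pointing down it reaches from about 0.425 to 0.925 m from the base axis. Payload 6.8 kg.
Tool frame: the origin (TCP) lies on the centre line of the jaws, within the pads' length; the fingertips stand 14 mm ahead of it and the grasp point (between the pads) lies 5 mm behind it (bot.finger_overhang is the distance from the TCP to the fingertips, in m); z points along the fingers, y is the line along which they close (so a half turn about z gives the same grasp; the last joint's range is limited). The gripper opens to 85 mm and grips with 20 to 120 N. Pads are 22 mm wide; open, the fingers measure 114 mm over their backs; the gripper's body (76 mm by 85 mm) begins 54 mm behind the grasp point. The pads swing forward as they close: fully open they stand 13 mm farther back than shut.
Start: joints at [-1.434, 0.477, 0.022, 1.555, -0.011, 1.109, -0.083], TCP at [0.164, 0.655, 0.245] pointing down, gripper open.
Joint ranges: [-2.96, 2.96], [-0.34, 2.1], [-1.41, 1.46], [0.24, 2.44], [-1.37, 4.51], [0.17, 1.92], [-2.96, 2.96]. Speed limits (rad/s): [2.39, 2.39, 3.14, 3.14, 3.14, 3.14, 3.14].

## Interface

Orientations are given as a unit quaternion [w, x, y, z].
In Python, from station import bot gives the robot as it stands.
- The arm moves only by the shell command python3 -m inch 'ROWS' [OPENING] [FORCE]. ROWS is JSON, a list of rows, each a list of 4 numbers: the shift along the tool's x, y, z in m, then the turn about the tool's z in degrees. A call has 1 to 12 rows; each row shifts and turns the commanded pose from where the row before left it, along the tool's axes as they then stand; what a row does not reach is not made up. A row lasts 1/10 s, in which the tool goes at most 50 mm and 8.59 degrees, less where a joint would pass 70% of its speed; a pose out of reach is approached as far as the arm can. A call is refused whole if a number of a shift passes 0.05 or a number of a turn 8.59, either way. A call with a gripper value outside its range is refused whole. OPENING is the finger opening in m, from 0 to 0.0854, set as the call begins (- or left out, the last holds). The fingers move at their own pace and stop on an object; FORCE is the grip in N (left out, the last holds). Time passes only in rows, so rows that do not move let the fingers close. It gives the time, the measured TCP pose, the force, the opening and the grip force at its end, in the units of the state.
- bot.get_obs(): the state, without advancing time (a new reading comes with each control period).
- bot.read_camera(name): name is "scene" or "top" or "wrist"; returns a dict with "color" (480x640x3 uint8, red, green, blue), "mtx" (3x3 intrinsics, pixels), "dist_coeffs" ([k1, k2, p1, p2, k3] as OpenCV has them; the pictures are not rectified), "world_from_camera" (4x4, takes a point from camera to world coordinates); the wrist camera has in their place "hand_eye" (4x4, takes a point from camera to tool coordinates, whose origin is the TCP and whose axes are the flange's). Camera axes: x right, y up, looking along -z (the intrinsics and any distortion apply to the point x, -y, -z); pixel columns grow to the right and rows downward; lengths in m; the calibration is good to about 2 mm. A picture is of the moment at which its call begins: read the wrist's pose just before it. There is no depth.
- bot.hand_in(): hands the job in; it is judged then, once.
The state is a dict: "t": time; "q": joint angles; "joint_vel": joint speeds; "joint_torque": joint torques, N m; "eef_pos": TCP position; "tool_rot": TCP orientation; "contact_force": force on the tool from outside, world axes, zero at the start; "torque": the same for the moment, N m; "gripper_width": opening from 0.0 (shut) to 1.0 (fully open); "grasp_force": force on a finger pad.
Only numpy, scipy, OpenCV 4.12 (cv2) and the standard library are available. Lean on these libraries where they do the work, as an engineer would, in place of code of your own. Each camera call takes 0.05 s, during which the arm holds its last target. There are 200 camera calls.

## Task

Put the clay figures away to dry: unlock the wire guard from the round bed and set it upright on the green cutting mat, then slide the top tile sideways off its stack onto the middle of the bed, square to the stack, without lifting it or shifting the tiles below, and then stand every figure upright on that tile. Finally lower the guard over them, lugs between the hooks, and twist it clockwise (seen from above) until all three lugs drop into the notches under the hooks; leave the cup and the wood block where they are.

Things in the scene. Friction and masses are not known exactly. Their poses are not given: they have to be found in the camera images.
- stand: fixed plywood stand with a white bed; origin at table level under the bed centre, z up. Bed: flat disc, radius 134 mm, top at z = 34 mm. Three steel bayonet hooks stand on the rim at 90, 210 and 330 deg (counterclockwise from its +x); the rest of the rim is open bed. On its -y side a shelf, top at z = 12 mm, carries the stack of three tiles, centred near (0, -178 mm)
- notch_1 (a point): middle of the floor of the locking notch under the hook at 90 deg. Notch: 24 mm wide along the rim, from radius 97 to 126 mm, floor at z = 26 mm, 8 mm below the bed. Over it the hook's cap: z from 50 to 58 mm, radius 111 to 134 mm. The hook reaches 22 mm counterclockwise (open side: a lug slides in under the cap) and 24 mm clockwise (an end stop, flush with the notch's edge)
- notch_2 (a point): the same under the hook at 210 deg, with an equal hook over it
- notch_3 (a point): the same under the hook at 330 deg, with an equal hook over it
- tile_top: top tile of the stack: terracotta, 146 (x) x 80 (y) x 12 mm, 0.27 kg; origin at the centre of its underside, x along its long side, at first parallel to the stand's x. On the stack its underside is at z = 36 mm, 2 mm above the bed. Slid along the stand's +y it passes between two hooks (at least 7 mm to spare at either end) onto the bed
- tile_mid: second tile of the stack, same size; underside at z = 24 mm; must stay
- tile_low: lowest tile of the stack, same size; underside at z = 12 mm; must stay
- guard: round cage of steel wire, 0.45 kg, at first locked on the bed; origin on its axis at the underside of its lugs, z up. Base ring: radius 97 to 103 mm, z from 10 to 22 mm; free height inside 85 mm. Origin at z = 34 mm when it rests on the bed, 26 mm when locked in the notches; locked, its yaw equals the stand's or differs by a third of a turn. To undo: lift 8 to 13 mm, turn counterclockwise
- guard_lug (a point): middle of the underside of one of the guard's three equal lugs (at 90, 210 and 330 deg in its frame; any lug fits any notch). They stick outwards from radius 101 to 122 mm, 16 mm wide, z from 0 to 10 mm; a lug lowered 0.3 rad or more counterclockwise of a notch's centre, up to 1.7 rad, clears the hooks
- guard_handle (a point): grip point, 129 mm above the guard's origin on its axis, in the upright wooden handle bar on its top: bar along the guard's x, 90 mm long, 18 mm thick (along y), from 107 to 147 mm above the origin; below it a steel disc of 26 mm radius, top at 107 mm
- cup: bystander: brown paper coffee cup, 84 mm across, 110 mm tall; origin at the centre of its underside
- block: bystander: block of pale wood lying flat, 140 x 50 x 35 mm; origin at the centre of its underside
- mat: green cutting mat with a white grid lying flat on the table, 450 (x) x 300 (y) mm, 1 mm thick; origin at its middle; free apart from what you set there
- figure_1: clay figure (two to four are present, the rest absent), 63 mm tall, 90 g; origin at the centre of its underside, z up: round plinth 32 mm across and 12 mm high, round body 22 mm across from z = 12 to 46 mm (grip it here), round head 25 mm across above. It fits the tile in a row along the tile's x with 36 mm between centres
- figure_2: clay figure (two to four are present, the rest absent), 63 mm tall, 90 g; origin at the centre of its underside, z up: round plinth 32 mm across and 12 mm high, round body 22 mm across from z = 12 to 46 mm (grip it here), round head 25 mm across above. It fits the tile in a row along the tile's x with 36 mm between centres
- figure_3: clay figure (two to four are present, the rest absent), 63 mm tall, 90 g; origin at the centre of its underside, z up: round plinth 32 mm across and 12 mm high, round body 22 mm across from z = 12 to 46 mm (grip it here), round head 25 mm across above. It fits the tile in a row along the tile's x with 36 mm between centres
- figure_4: clay figure (two to four are present, the rest absent), 63 mm tall, 90 g; origin at the centre of its underside, z up: round plinth 32 mm across and 12 mm high, round body 22 mm across from z = 12 to 46 mm (grip it here), round head 25 mm across above. It fits the tile in a row along the tile's x with 36 mm between centres
Things that resemble listed ones, but are neither listed nor needed, are in the scene too. Leave any pink, purple or turquoise look-alike of the tile_top alone.

How it is judged:
On the way, in this order (a step that is already met when the one before it is completed fails the run):
1. the guard stands upright on the cutting mat (x of guard in the frame of mat between -0.2 and 0.2 m and y of guard in the frame of mat between -0.13 and 0.13 m and height (world z) of guard below 0.006 m and angle between guard's own z axis and vertical below 0.1 rad), for 0.2 s.
2. the top tile lies flat on the middle of the bed (horizontal distance between tile_top and stand below 0.02 m and angle between the x axis of tile_top and the x axis of stand, either way round below 0.25 rad and z of tile_top in the frame of stand below 0.0365 m and angle between tile_top's own z axis and vertical below 0.05 rad), for 0.2 s.
3. every figure stands upright on that tile (x of figure_1 in the frame of tile_top between -0.07 and 0.07 m and y of figure_1 in the frame of tile_top between -0.038 and 0.038 m and z of figure_1 in the frame of tile_top between 0.009 and 0.016 m and angle between each of figure_1, figure_2, figure_3, figure_4's own z axis and vertical below 0.15 rad and x of figure_2 in the frame of tile_top between -0.07 and 0.07 m and y of figure_2 in the frame of tile_top between -0.038 and 0.038 m and z of figure_2 in the frame of tile_top between 0.009 and 0.016 m and x of figure_3 in the frame of tile_top between -0.07 and 0.07 m and y of figure_3 in the frame of tile_top between -0.038 and 0.038 m and z of figure_3 in the frame of tile_top between 0.009 and 0.016 m and x of figure_4 in the frame of tile_top between -0.07 and 0.07 m and y of figure_4 in the frame of tile_top between -0.038 and 0.038 m and z of figure_4 in the frame of tile_top between 0.009 and 0.016 m), for 0.2 s.
4. the guard's lugs are down in the notches (z of guard in the frame of stand between 0.022 and 0.0295 m and horizontal distance between guard and stand below 0.01 m and angle between guard's own z axis and vertical below 0.05 rad), for 0.2 s.
At the end, for the whole second after the job is handed in: Top tile flat on the bed, within 20 mm of its middle and 0.25 rad of square; every figure on it, centre within 70 x 38 mm of its middle, tilt under 0.15 rad; guard level, within 10 mm of the axis, origin below 29.5 mm; other tiles moved under 12 mm; all at rest, released (all of step 2 and all of step 3 and all of step 4 and distance of each of tile_mid, tile_low from where it was at the start of the episode below 0.012 m and linear speed of each of figure_1, figure_2, figure_3, figure_4, guard, tile_top below 0.02 m/s and contact force between the fingers and anything else below 0.3 N); the robot touches nothing.
It fails at once if the top tile is lifted (more than 12 mm above its place on the stack) (z of tile_top in the frame of stand above 0.048 m).
It fails at once if the cup is pushed aside by more than 25 mm (distance of cup from where it was at the start of the episode above 0.025 m).
It fails at once if the wood block is pushed aside by more than 25 mm (distance of block from where it was at the start of the episode above 0.025 m).
Of figure_1, figure_2, figure_3, figure_4 only 2 to 4 are there at a start; the rules pass over those that are not, and their reading is None.
At some moment in a run one of guard may be knocked a few centimetres aside while the robot is not near it.
Once in a run the grip may slacken for a moment while it holds something.
It also fails if it takes over 210 s, if anything falls off the work surface, if the arm or the gripper's body presses on something with over 40 N, if the wrist force passes 120 N, or if a joint passes its speed limit or range.

## Working session

There is one attempt and no reset: what is moved stays moved. The work goes in short steps, Python scripts to look and compute and a shell command to move; the robot and the scene stay as the last step left them, time stands still between calls to the robot, and variables do not carry over. Pictures are saved under pics/ and viewed, at most 14 in all, crops included, and the job is handed in when it is done.

```bash
ls; mkdir -p pics; python3 - <<'E'
from station import bot
import cv2
print(bot.get_obs())
for n in ["scene","top"]:
    c=bot.read_camera(n); cv2.imwrite(f"pics/{n}0.png",c["color"][:,:,::-1]); print(n,c["mtx"],c["dist_coeffs"],c["world_from_camera"])
E
```

```text
pics
{'t': 0.0, 'q': array([-1.43410876,  0.47783931,  0.02234451,  1.55646253, -0.01148142,
        1.10930933, -0.08307135]), 'joint_vel': array([ 1.39358684e-03,  4.43391277e-04, -7.85608974e-04, -4.28271641e-04,
        2.23815259e-04, -8.69517038e-04, -9.37792913e-05]), 'joint_torque': array([-1.74285557e-03, -5.96445715e+01,  1.60686426e+00, -2.81200433e+01,
        1.24821888e-02,  9.30712296e-03, -1.99038124e-05]), 'eef_pos': array([0.16346808, 0.65431211, 0.24429483]), 'tool_rot': array([-3.50937887e-05,  1.22061485e-01,  9.92522091e-01, -9.44450947e-04]), 'contact_force': array([ 0.0907136 ,  1.00394399, -0.68926976]), 'torque': array([-0.00370067, -0.02364948,  0.02914863]), 'grasp_force': 0.0, 'gripper_width': 1.0035206213864665}
scene [[514.86020552   0.         322.5678856 ]
 [  0.         514.86020552 249.97136166]
 [  0.           0.           1.        ]] [0.00430046 0.         0.         0.         0.        ] [[-0.26987156 -0.5292791   0.8043836   1.46778576]
 [ 0.96279525 -0.13622177  0.23338582  0.23719837]
 [-0.01395168  0.8374409   0.54634978  0.73216464]
 [ 0.          0.          0.          1.        ]]
top [[523.7553246    0.         318.84368824]
 [  0.         523.7553246  238.7580302 ]
 [  0.           0.           1.        ]] [0.04637187 0.         0.         0.         0.        ] [[ 0.00279641  0.98271327 -0.18511294  0.26250156]
 [-0.99997073  0.00406625  0.0064805  -0.0265885 ]
 [ 0.00712118  0.18508941  0.98269588  1.47148893]
 [ 0.          0.          0.          1.        ]]
```

View pics/top0.png

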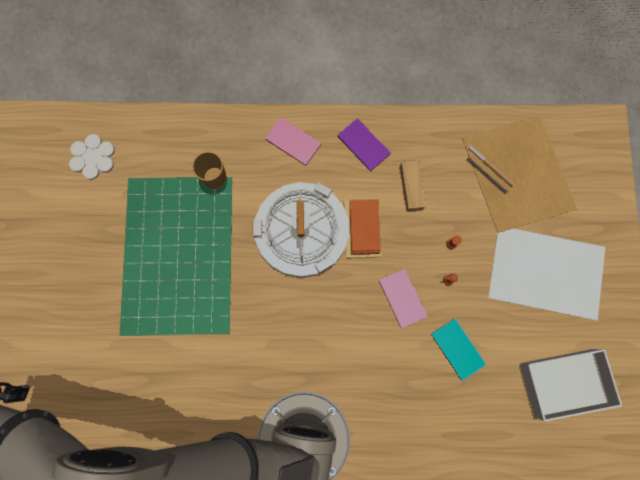

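View pics/scene0.png

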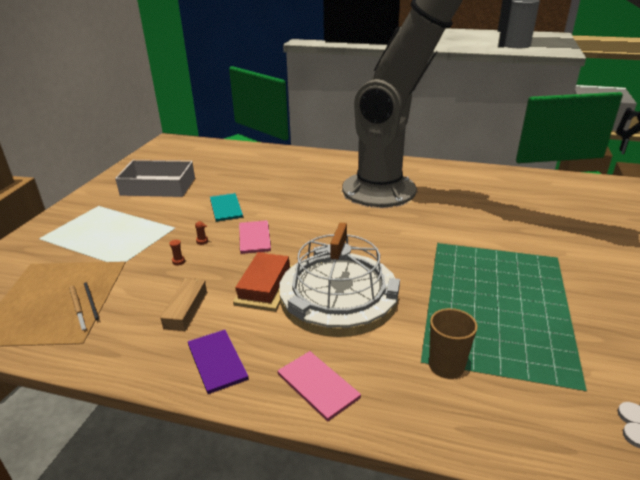

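The top view shows the guard on the bed at (301,229), the handle bar along the image vertical, and the tile stack at (365,227). The figures stand at (455,242) and (450,278), the block is at (412,185), the cup at (211,170) and the mat spans (122–232,178–335). The scene view agrees: two upright figures.

```bash
cat > h.py <<'E'
import numpy as np, cv2
from scipy.spatial.transform import Rotation as R
from station import bot
def cam(n, save=None):
    o=bot.get_obs(); c=bot.read_camera(n)
    if n=="wrist":
        T=np.eye(4); q=o["tool_rot"]; T[:3,:3]=R.from_quat([q[1],q[2],q[3],q[0]]).as_matrix(); T[:3,3]=o["eef_pos"]
        c["world_from_camera"]=T@np.array(c["hand_eye"])
    if save: cv2.imwrite("pics/"+save,c["color"][:,:,::-1])
    c["hsv"]=cv2.cvtColor(c["color"],cv2.COLOR_RGB2HSV)
    return c
def cast(c,uv,z):
    "pixels -> world xyz on the plane z"
    uv=np.array(uv,float).reshape(-1,1,2)
    p=cv2.undistortPoints(uv,np.array(c["mtx"]),np.array(c["dist_coeffs"]))[:,0]
    d=np.c_[p[:,0],-p[:,1],-np.ones(len(p))]
    T=np.array(c["world_from_camera"]); d=d@T[:3,:3].T; o=T[:3,3]
    return o+d*((z-o[2])/d[:,2])[:,None]
def proj(c,P):
    T=np.linalg.inv(np.array(c["world_from_camera"])); P=np.atleast_2d(P)@T[:3,:3].T+T[:3,3]
    P=P*[1,-1,-1]
    return cv2.projectPoints(P,np.zeros(3),np.zeros(3),np.array(c["mtx"]),np.array(c["dist_coeffs"]))[0][:,0]
def mask(c,lo,hi,roi=None,k=0):
    m=cv2.inRange(c["hsv"],np.array(lo),np.array(hi))
    if roi: x0,y0,x1,y1=roi; z=np.zeros_like(m); z[y0:y1,x0:x1]=m[y0:y1,x0:x1]; m=z
    if k: m=cv2.morphologyEx(m,cv2.MORPH_OPEN,np.ones((k,k)))
    return m
def blobs(m,amin=20):
    cs,_=cv2.findContours(m,cv2.RETR_EXTERNAL,cv2.CHAIN_APPROX_NONE)
    return sorted([k for k in cs if cv2.contourArea(k)>=amin],key=cv2.contourArea,reverse=True)
def rect(c,k,z):
    "min-area rectangle of a contour on plane z: centre, size(long,short), yaw of the long side"
    P=cast(c,k[:,0],z)[:,:2].astype(np.float32)
    (cx,cy),_,_=r=cv2.minAreaRect(P); b=cv2.boxPoints(r); e=[b[1]-b[0],b[2]-b[1]]
    e.sort(key=lambda v:-np.hypot(*v)); a=np.degrees(np.arctan2(e[0][1],e[0][0]))
    return np.round([cx,cy,np.hypot(*e[0]),np.hypot(*e[1]),(a+90)%180-90],4)
def st():
    o=bot.get_obs(); q=o["tool_rot"]; M=R.from_quat([q[1],q[2],q[3],q[0]]).as_matrix()
    print("t",round(o["t"],2),"tcp",o["eef_pos"].round(4),"x-axis yaw",np.degrees(np.arctan2(M[1,0],M[0,0])).round(1),"zax",M[:,2].round(3),"F",o["contact_force"].round(1),"w",round(o["gripper_width"],3),"g",round(o["grasp_force"],1))
    return o
E
python3 - <<'E'
from h import *
st()
c=cam("top")
# bed
m=mask(c,(0,0,120),(179,45,255),(235,165,365,290))
k=blobs(m)[0]; hull=cv2.convexHull(k)
P=cast(c,hull[:,0],.034)[:,:2].astype(np.float32); print("bed",cv2.minEnclosingCircle(P), cv2.fitEllipse(P))
m=mask(c,(0,150,100),(14,255,255),(330,180,400,275))
print("tile",rect(c,blobs(m)[0],.048))
m=mask(c,(0,100,50),(14,255,255),(420,220,490,300)); print([ (cv2.boundingRect(k),cv2.contourArea(k)) for k in blobs(m)])
for k in blobs(m)[:2]: 
    for z in (0,.063): print("fig",z,cast(c,k[:,0],z)[:,:2].min(0),cast(c,k[:,0],z)[:,:2].max(0))
m=mask(c,(5,120,60),(20,255,255),(285,190,315,245)); k=blobs(m)[0]; print("handle",rect(c,k,.026+.147),cv2.boundingRect(k))
m=mask(c,(65,80,30),(90,255,255),(100,150,250,350)); 
print("mat",rect(c,blobs(m)[0],.001))
cc=c["hsv"]; print(cc[215:250:8,300], cc[242,455],cc[185,412])
E
```

```text
t 0.1 tcp [0.1635 0.6544 0.2444] x-axis yaw 166.0 zax [-0.    -0.002 -1.   ] F [-0.1  0.3 -0.4] w 0.997 g 0.0
bed ((0.5673444271087646, 0.013254320248961449), 0.13862766325473785) ((0.5645838975906372, 0.013016749173402786), (0.26712945103645325, 0.27236753702163696), 56.293121337890625)
tile [ 0.5674 -0.1635  0.1532  0.0806  1.4601]
[((446, 235, 17, 15), 142.0), ((443, 273, 15, 13), 122.0)]
fig 0 [ 0.51159198 -0.44494886] [ 0.55226917 -0.39884457]
fig 0.063 [ 0.50092748 -0.42703728] [ 0.53986312 -0.38290688]
fig 0 [ 0.40902602 -0.42577644] [ 0.44298185 -0.38588085]
fig 0.063 [ 0.40275275 -0.4086857 ] [ 0.4352548  -0.37049818]
handle [0.5596 0.0129 0.0912 0.0152 0.596 ] (297, 201, 7, 36)
mat [0.4954 0.3633 0.4455 0.2968 0.9096]
[[ 16 171 158]
 [ 16 170 159]
 [ 15 173 161]
 [ 13  17 139]
 [ 18  18 138]] [ 10 180 164] [ 17 117 179]
```

```bash
cat >> h.py <<'E'
def to(p,yaw=None):
    "shift in tool axes (after turning to yaw) to reach world p, and the turn in deg (inch sign)"
    o=bot.get_obs(); q=o["tool_rot"]; M=R.from_quat([q[1],q[2],q[3],q[0]]).as_matrix()
    y0=np.degrees(np.arctan2(M[1,0],M[0,0])); t=0 if yaw is None else (yaw-y0+180)%360-180
    M=R.from_euler("z",t,degrees=True).as_matrix()@M
    print("shift",(M.T@(np.array(p)-o["eef_pos"])).round(4),"turn",round(-t,1))
E
python3 -m inch '[[0,0,0,-7.5],[0,0,0,-7.5],[0,0,0,0]]'
python3 -m inch '[[-0.0216,-0.036,0,0],[-0.0216,-0.036,0,0],[-0.0216,-0.036,0,0],[-0.0216,-0.036,0,0],[-0.0216,-0.036,0,0],[-0.0216,-0.036,0,0],[-0.0216,-0.036,0,0],[-0.0216,-0.036,0,0],[-0.0216,-0.036,0,0]]'
python3 -m inch '[[-0.0216,-0.036,0,0],[-0.0216,-0.036,0,0],[-0.0216,-0.036,0,0],[-0.0216,-0.036,0,0],[-0.0216,-0.036,0,0],[-0.0216,-0.036,0,0],[-0.0216,-0.036,0,0],[-0.0216,-0.036,0,0],[-0.0216,-0.036,0,0],[0,0,0,0],[0,0,0,0]]'
python3 - <<'E'
from h import *
o=st(); print(o["q"].round(2)); to((.5625,.013,.155),181)
c=cam("wrist","w1.png"); print(c["hand_eye"])
m=mask(c,(5,120,60),(20,255,255)); 
for k in blobs(m,200)[:4]: print("handle",rect(c,k,.173),cv2.boundingRect(k))
E
```

```text
t: 0.45
eef_pos: [0.1636, 0.6547, 0.2449]
tool_rot: [-0.0, -0.009, 1.0, -0.0]
contact_force: [0.5, 0.3, 0.6]
gripper_width: 1.0
grasp_force: 0.0
t: 1.35
eef_pos: [0.3641, 0.3326, 0.2454]
tool_rot: [-0.0, -0.006, 1.0, 0.0]
contact_force: [1.3, 1.1, 0.4]
gripper_width: 1.004
grasp_force: 0.0
t: 2.45
eef_pos: [0.5634, 0.0127, 0.245]
tool_rot: [-0.0, -0.006, 1.0, -0.0]
contact_force: [0.1, 0.9, 0.6]
gripper_width: 0.998
grasp_force: 0.0
t 2.45 tcp [0.5634 0.0127 0.245 ] x-axis yaw -179.3 zax [-0. -0. -1.] F [0.1 0.9 0.6] w 0.998 g 0.0
[-0.41  0.3   0.34  1.85 -0.12  1.02  1.56]
shift [0.0008 0.0003 0.09  ] turn -0.3
[[-6.27077782e-04  9.58348050e-01  2.85602208e-01  7.36927479e-02]
 [ 9.99999643e-01  7.62572615e-04 -3.63205946e-04  3.69230859e-04]
 [-5.65870132e-04  2.85601878e-01 -9.58348187e-01 -1.27715402e-01]
 [ 0.00000000e+00  0.00000000e+00  0.00000000e+00  1.00000000e+00]]
handle [ 0.5389 -0.0938  0.0932  0.0579  1.6485] (73, 140, 119, 162)
handle [0.5625 0.0112 0.0879 0.0168 1.4734] (303, 191, 32, 145)
handle [6.45900e-01 2.18100e-01 5.48000e-02 1.66000e-02 5.06268e+01] (590, 367, 47, 44)
```

View pics/w1.png

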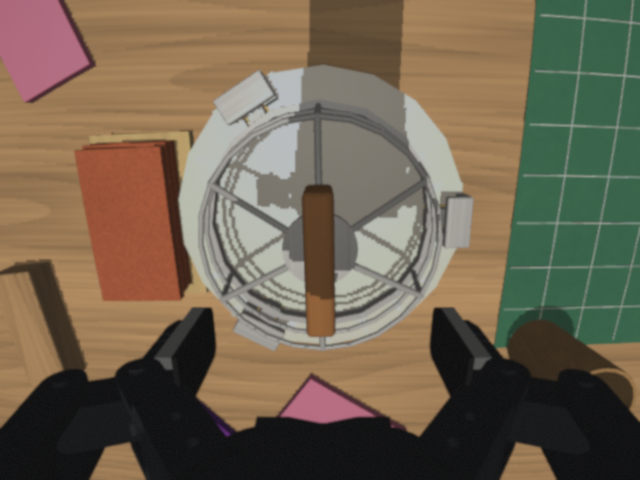

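The wrist view shows the handle bar centred at (318,262) between the fingers and the tile stack at (140,220); the clearance is fine. Descending to grip.

```bash

python3 -m inch '[[0.0002,0,0.018,-0.5],[0,0,0.018,0],[0,0,0.018,0],[0,0,0.018,0],[0,0,0.017,0],[0,0,0,0],[0,0,0,0]]'
python3 -m inch '[[0,0,0,0],[0,0,0,0],[0,0,0,0],[0,0,0,0],[0,0,0,0],[0,0,0,0],[0,0,0,0],[0,0,0,0]]' 0 80
python3 -m inch '[[0,0,-0.003,0],[0,0,-0.003,0],[0,0,-0.003,0],[0,0,-0.0015,0],[0,0,0,0],[0,0,0,0],[0,0,0,0]]'
python3 - <<'E'
from h import *
o=st(); cam("wrist","w2.png")
E
```

```text
t: 3.2
eef_pos: [0.5628, 0.0149, 0.1565]
tool_rot: [-0.0, -0.013, 1.0, 0.0]
contact_force: [0.0, -0.1, -0.3]
gripper_width: 1.0
grasp_force: 0.0
t: 4.0
eef_pos: [0.5636, 0.0132, 0.1569]
tool_rot: [0.0, -0.013, 1.0, -0.0]
contact_force: [-0.9, -1.6, 5.6]
gripper_width: 0.194
grasp_force: 79.2
t: 4.7
eef_pos: [0.563, 0.0136, 0.1666]
tool_rot: [-0.0, -0.013, 1.0, -0.0]
contact_force: [-0.5, -0.5, -3.9]
gripper_width: 0.201
grasp_force: 78.0
t 4.7 tcp [0.563  0.0136 0.1666] x-axis yaw -178.5 zax [-0. -0. -1.] F [-0.5 -0.5 -3.9] w 0.201 g 78.0
```

```bash

python3 -m inch '[[0,0,-0.0005,-2],[0,0,0,-3],[0,0,0,-4],[0,0,0,-4]]'
python3 -m inch '[[0,0,0,-5],[0,0,0,-5],[0,0,0,-5],[0,0,0,-5],[0,0,0,-5],[0,0,0,-3],[0,0,0,0],[0,0,0,0]]'
python3 - <<'E'
from h import *
o=st(); print(o["q"].round(2));c=cam("wrist","w2.png"); to((.505,.36,.25))
E
```

```text
t: 5.15
eef_pos: [0.5631, 0.0136, 0.1672]
tool_rot: [-0.0, -0.127, 0.992, -0.0]
contact_force: [0.3, -0.1, -5.0]
gripper_width: 0.197
grasp_force: 78.0
t: 5.95
eef_pos: [0.5631, 0.0135, 0.1672]
tool_rot: [-0.0, -0.361, 0.932, 0.0]
contact_force: [0.1, 0.2, -4.0]
gripper_width: 0.197
grasp_force: 78.0
t 5.95 tcp [0.5631 0.0135 0.1672] x-axis yaw -137.6 zax [-0.  0. -1.] F [ 0.1  0.2 -4. ] w 0.197 g 78.0
[-0.26  0.38  0.16  1.91 -0.08  0.85  2.25]
shift [-0.1907  0.2951 -0.0828] turn 0
```

View pics/w2.png

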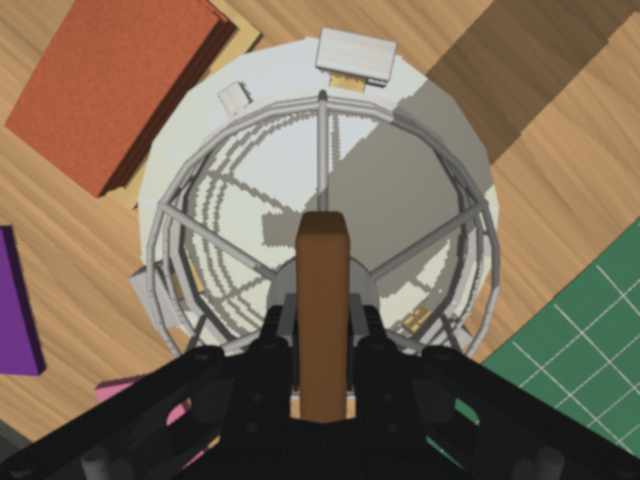

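Unlocked: a lug is clear of the hooks at (235,97). Carrying the guard to the mat.

```bash

python3 -m inch '[[0,0,-0.01,0],[0,0,-0.02,0],[0,0,-0.025,0],[0,0,-0.02,0],[0,0,-0.008,0],[0,0,0,0]]'
python3 -m inch '[[-0.01,0.02,0,0],[-0.015,0.03,0,0],[-0.02,0.03,0,0],[-0.02,0.03,0,0],[-0.02,0.03,0,0],[-0.02,0.03,0,0],[-0.02,0.03,0,0],[-0.02,0.03,0,0],[-0.02,0.03,0,0],[-0.01,0.02,0,0],[0,0,0,0],[0,0,0,0]]'
python3 - <<'E'
from h import *
o=st(); print(o["q"].round(2));c=cam("top","t2.png"); to((.48,.365,.14))
E
```

```text
t: 6.6
eef_pos: [0.5639, 0.0137, 0.2517]
tool_rot: [0.001, -0.362, 0.932, -0.0]
contact_force: [0.5, 0.5, -4.5]
gripper_width: 0.199
grasp_force: 78.5
t: 7.8
eef_pos: [0.5024, 0.3381, 0.2488]
tool_rot: [-0.001, -0.363, 0.932, -0.001]
contact_force: [0.2, -1.2, -5.5]
gripper_width: 0.196
grasp_force: 78.7
t 7.8 tcp [0.5024 0.3381 0.2488] x-axis yaw -137.5 zax [-0.002 -0.002 -1.   ] F [ 0.2 -1.2 -5.5] w 0.196 g 78.7
[-0.71  0.36  0.02  1.72 -0.01  1.06  1.63]
shift [-0.0021  0.0363  0.109 ] turn 0
```

```bash

python3 -m inch '[[0,0.018,0,0],[-0.001,0.018,0.01,0],[0,0,0.02,0],[0,0,0.025,0],[0,0,0.025,0],[0,0,0.02,0],[0,0,0.006,0],[0,0,0,0],[0,0,0,0]]'
python3 -m inch '[[0,0,0.003,0],[0,0,0.003,0],[0,0,0.002,0],[0,0,0.002,0],[0,0,0.001,0],[0,0,0,0],[0,0,0,0]]'
```

```text
t: 8.75
eef_pos: [0.4805, 0.3653, 0.1453]
tool_rot: [0.001, -0.362, 0.932, 0.0]
contact_force: [-0.0, 0.2, -4.1]
gripper_width: 0.201
grasp_force: 78.7
t: 9.45
eef_pos: [0.4796, 0.3655, 0.1333]
tool_rot: [0.0, -0.362, 0.932, 0.0]
contact_force: [0.2, -0.2, -4.1]
gripper_width: 0.194
grasp_force: 78.7
```

```bash

python3 -m inch '[[0,0,0.001,0],[0,0,0.001,0],[0,0,0.0005,0],[0,0,0,0],[0,0,0,0]]'
python3 -m inch '[[0,0,0,0],[0,0,0,0],[0,0,0,0],[0,0,0,0],[0,0,0,0],[0,0,0,0]]' 0.06
python3 -m inch '[[0,0,-0.02,0],[0,0,-0.03,0],[0,0,-0.04,0],[0,0,-0.03,0],[0,0,0,0],[0,0,0,0]]' 
python3 - <<'E'
from h import *
o=st(); print(o["q"].round(2));c=cam("top","t2.png"); to((.565,-.17,.25),180)
m=mask(c,(0,150,100),(14,255,255),(330,180,400,275))
print("tile",rect(c,blobs(m)[0],.048))
E
```

```text
t: 9.95
eef_pos: [0.4796, 0.3656, 0.1309]
tool_rot: [0.0, -0.362, 0.932, 0.0]
contact_force: [-0.8, -1.1, -3.2]
gripper_width: 0.197
grasp_force: 79.3
t: 10.55
eef_pos: [0.4796, 0.3656, 0.1309]
tool_rot: [0.0, -0.362, 0.932, 0.0]
contact_force: [-0.4, 0.1, 0.4]
gripper_width: 0.705
grasp_force: 0.0
t: 11.15
eef_pos: [0.4797, 0.3657, 0.2514]
tool_rot: [0.001, -0.362, 0.932, 0.0]
contact_force: [-0.3, -0.1, -0.0]
gripper_width: 0.701
grasp_force: 0.0
t 11.15 tcp [0.4797 0.3657 0.2514] x-axis yaw -137.5 zax [ 0.001  0.001 -1.   ] F [-0.3 -0.1 -0. ] w 0.701 g 0.0
[-0.76  0.35  0.01  1.73 -0.    1.06  1.56]
shift [-8.580e-02 -5.352e-01  1.000e-04] turn 42.5
tile [ 0.5673 -0.1635  0.1535  0.0805  1.4601]
```

View pics/t2.png

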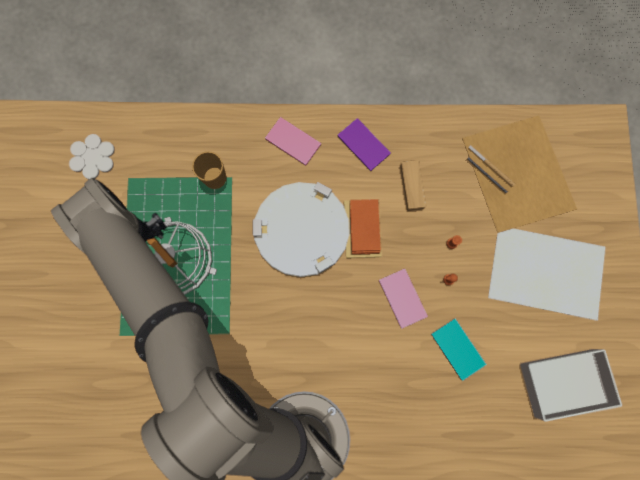

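The guard stands on the mat at about (175,255), leaving the bed clear with three hooks at (264,229), (323,190) and (322,263). Next I turn the tool so both open fingers can push the tile, and find the open fingertip height by touching the table behind the stack.

```bash

python3 -m inch '[[0,0,0,5],[0,0,0,8],[0,0,0,8.5],[0,0,0,8.5],[0,0,0,8.5],[0,0,0,8.5],[0,0,0,8.5],[0,0,0,8.5]]' 0.0854
python3 -m inch '[[0,0,0,8.5],[0,0,0,8.5],[0,0,0,8.5],[0,0,0,8.5],[0,0,0,8.5],[0,0,0,8.5],[0,0,0,8.5],[0,0,0,7.5],[0,0,0,0]]'
python3 -m inch '[[-0.02,0.001,0,0],[-0.035,0.003,0,0],[-0.045,0.003,0,0],[-0.045,0.003,0,0],[-0.045,0.003,0,0],[-0.045,0.003,0,0],[-0.045,0.003,0,0],[-0.045,0.003,0,0]]'
python3 -m inch '[[-0.045,0.003,0,0],[-0.045,0.003,0,0],[-0.045,0.003,0,0],[-0.045,0.003,0,0],[-0.045,0.003,0,0],[-0.045,0.003,0,0],[-0.035,0.003,0,0],[0,0,0,0],[0,0,0,0]]'
python3 - <<'E'
from h import *
o=st(); print(o["q"].round(2));c=cam("wrist","w3.png"); to((.535,-.265,.03),91)
m=mask(c,(0,150,80),(14,255,255))
print([rect(c,k,.048) for k in blobs(m,500)])
E
```

```text
t: 12.0
eef_pos: [0.4788, 0.3649, 0.2489]
tool_rot: [-0.001, 0.19, 0.982, -0.001]
contact_force: [0.1, -0.4, -0.4]
gripper_width: 1.0
grasp_force: 0.0
t: 12.9
eef_pos: [0.4788, 0.3651, 0.2491]
tool_rot: [0.0, 0.698, 0.716, -0.002]
contact_force: [-0.7, -0.1, -0.3]
gripper_width: 1.0
grasp_force: 0.0
t: 13.7
eef_pos: [0.5089, 0.038, 0.2505]
tool_rot: [-0.0, 0.697, 0.717, -0.0]
contact_force: [0.7, -0.3, -0.2]
gripper_width: 0.998
grasp_force: 0.0
t: 14.6
eef_pos: [0.5372, -0.2646, 0.2502]
tool_rot: [-0.001, 0.698, 0.716, -0.0]
contact_force: [0.9, 0.9, -1.0]
gripper_width: 0.999
grasp_force: 0.0
t 14.6 tcp [ 0.5372 -0.2646  0.2502] x-axis yaw 91.4 zax [-0.002  0.    -1.   ] F [ 0.9  0.9 -1. ] w 0.999 g 0.0
[-0.17  0.41  0.69  1.77 -0.29  1.07  0.65]
shift [-0.0021 -0.0025  0.2202] turn 0.5
[array([ 0.5713, -0.1664,  0.146 ,  0.0787,  1.6529])]
```

View pics/w3.png

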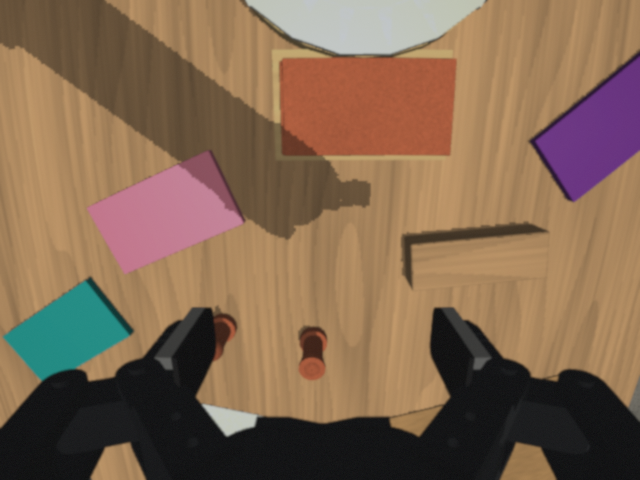

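The wrist view shows the tile at (368,107) (146×79 mm, matching), the block's left end at (408,262), the pink tile's corner at (243,218) and the figures at (220,330) and (312,350).

```bash

python3 - <<'E'
from h import *
c=cam("wrist"); print(cast(c,[(405,236),(412,288)],.035),cast(c,[(243,218)],.006),cast(c,[(279,158),(470,158)],.012))
E
```

```text
[[ 0.6165189  -0.28031129  0.035     ]
 [ 0.62854067 -0.33417914  0.035     ]] [[ 0.45487953 -0.27310733  0.006     ]] [[ 0.49302865 -0.21140911  0.012     ]
 [ 0.67957703 -0.20561924  0.012     ]]
```

```bash

python3 -m inch '[[0,0,0.03,0],[0,0,0.045,0],[0,0,0.045,0],[0,0,0.045,0],[0,0,0.04,0],[0,0,0.02,0],[0,0,0.008,0],[0,0,0,0],[0,0,0,0]]'
python3 -m inch '[[0,0,0.001,0],[0,0,0.001,0],[0,0,0.001,0],[0,0,0.001,0],[0,0,0,0]]'
python3 -m inch '[[0,0,0.001,0],[0,0,0.001,0],[0,0,0.001,0],[0,0,0.001,0],[0,0,0,0]]'
```

```text
t: 15.6
eef_pos: [0.5397, -0.263, 0.019]
tool_rot: [0.001, 0.698, 0.717, 0.0]
contact_force: [0.8, -0.3, 1.3]
gripper_width: 0.997
grasp_force: 0.0
t: 16.1
eef_pos: [0.5387, -0.2632, 0.0138]
tool_rot: [-0.0, 0.698, 0.716, 0.0]
contact_force: [-0.0, 0.3, -0.1]
gripper_width: 1.001
grasp_force: 0.0
t: 16.6
eef_pos: [0.5386, -0.2631, 0.0096]
tool_rot: [-0.0, 0.698, 0.716, -0.0]
contact_force: [-0.6, -0.5, 0.8]
gripper_width: 1.0
grasp_force: 0.0
```

```bash

python3 -m inch '[[0,0,0.001,0],[0,0,0.001,0],[0,0,0,0]]'
python3 -m inch '[[0,0,0.001,0],[0,0,0.001,0],[0,0,0,0]]'
python3 -m inch '[[0,0,0.001,0],[0,0,0.001,0],[0,0,0,0]]'
```

```text
t: 16.9
eef_pos: [0.5387, -0.2631, 0.0076]
tool_rot: [-0.0, 0.698, 0.716, -0.0]
contact_force: [0.2, -0.5, -0.1]
gripper_width: 1.001
grasp_force: 0.0
t: 17.2
eef_pos: [0.5387, -0.2631, 0.0056]
tool_rot: [-0.0, 0.698, 0.716, -0.0]
contact_force: [0.6, 0.1, 0.4]
gripper_width: 1.0
grasp_force: 0.0
t: 17.5
eef_pos: [0.5386, -0.2631, 0.0036]
tool_rot: [-0.0, 0.698, 0.716, -0.0]
contact_force: [0.5, -0.6, -0.6]
gripper_width: 1.001
grasp_force: 0.0
```

Open fingertips sit about 1 mm ahead of the TCP, as the swing data suggests. Now I push the tile from behind at mid-thickness.

```bash

python3 -m inch '[[0,0,-0.012,0],[0,0,-0.02,0],[0,0,-0.008,0],[0,0.011,0,0],[0.01,0.0115,0.004,0],[0.02,0.0115,0,0],[0,0,0,0],[0,0,0,0]]'
python3 -m inch '[[0.004,0,0,0],[0.004,0,0,0],[0.004,0,0,0],[0.004,0,0,0],[0.004,0,0,0],[0.004,0,0,0],[0.004,0,0,0],[0,0,0,0]]'
python3 - <<'E'
from h import *
o=st();c=cam("wrist","w4.png")
m=mask(c,(0,150,80),(14,255,255))
print([rect(c,k,.048) for k in blobs(m,500)])
E
```

```text
t: 18.3
eef_pos: [0.5726, -0.2306, 0.0386]
tool_rot: [-0.001, 0.697, 0.717, -0.0]
contact_force: [-0.4, -0.1, 0.9]
gripper_width: 0.998
grasp_force: 0.0
t: 19.1
eef_pos: [0.5713, -0.2035, 0.0398]
tool_rot: [-0.0, 0.698, 0.716, 0.0]
contact_force: [-0.1, 0.2, -0.6]
gripper_width: 1.002
grasp_force: 0.0
t 19.1 tcp [ 0.5713 -0.2035  0.0398] x-axis yaw 91.5 zax [-0.     0.001 -1.   ] F [-0.1  0.2 -0.6] w 1.002 g 0.0
[array([ 0.5727, -0.1554,  0.1432,  0.0859,  1.4892])]
```

View pics/w4.png

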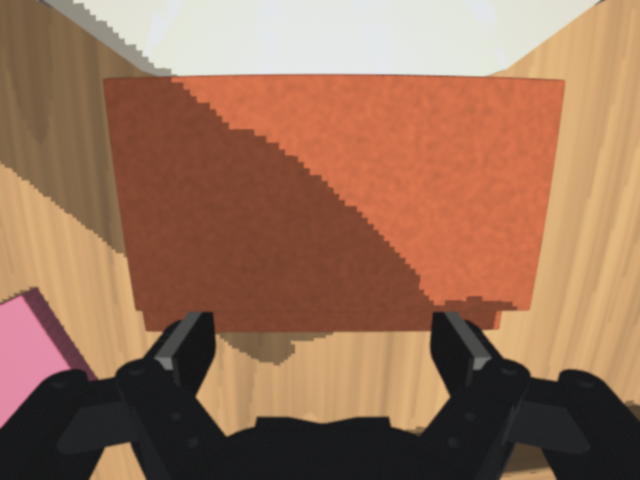

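The tile moves forward alone: its back edge is at row 310 and the middle tile shows behind it at row 330, with the fingers square behind at (195,320) and (450,320). Continuing the push.

```bash

python3 -m inch '[[0.005,0,0,0],[0.007,0,0,0],[0.007,0,0,0],[0.007,0,0,0],[0.007,0,0,0],[0.007,0,0,0],[0.007,0,0,0],[0.007,0,0,0],[0.007,0,0,0],[0.005,0,0,0],[0.003,0,0,0],[0,0,0,0]]'
cat > tile.py <<'E'
from h import *
import sys
o=st();c=cam("wrist",sys.argv[1]); 
for z in (.046,.048):
    m=mask(c,(0,150,60),(14,255,255)); k=blobs(m,500)[0]; P=cast(c,k[:,0],z)[:,:2]
    r=np.radians(1.5); L=(P-[.5655,.0125])@np.array([[np.cos(r),-np.sin(r)],[np.sin(r),np.cos(r)]])
    print(z,rect(c,k,z),"stand-frame min/max",L.min(0).round(4),L.max(0).round(4))
E
python3 tile.py w5.png
```

```text
t: 20.35
eef_pos: [0.5695, -0.1345, 0.0397]
tool_rot: [-0.0, 0.698, 0.716, 0.0]
contact_force: [-0.8, -0.9, 0.2]
gripper_width: 0.999
grasp_force: 0.0
t 20.35 tcp [ 0.5695 -0.1345  0.0397] x-axis yaw 91.5 zax [-0.     0.001 -1.   ] F [-0.8 -0.9  0.2] w 0.999 g 0.0
0.046 [ 0.5715 -0.1118  0.1432  0.1367  1.4878] stand-frame min/max [-0.0688 -0.1928] [ 0.0744 -0.0561]
0.048 [ 0.5714 -0.111   0.1408  0.1344  1.4878] stand-frame min/max [-0.0677 -0.1908] [ 0.0731 -0.0564]
```

```bash

python3 -m inch '[[0.005,0,0,0],[0.008,0,0,0],[0.008,0,0,0],[0.008,0,0,0],[0.008,0,0,0],[0.008,0,0,0],[0.008,0,0,0],[0.008,0,0,0],[0.008,0,0,0],[0.005,0,0,0],[0.004,0,0,0],[0,0,0,0]]'
python3 tile.py w6.png
```

```text
t: 21.6
eef_pos: [0.5673, -0.0562, 0.0396]
tool_rot: [-0.001, 0.698, 0.716, 0.0]
contact_force: [0.6, 0.1, -0.3]
gripper_width: 1.006
grasp_force: 0.0
t 21.6 tcp [ 0.5673 -0.0562  0.0396] x-axis yaw 91.5 zax [-0.001  0.001 -1.   ] F [ 0.6  0.1 -0.3] w 1.006 g 0.0
0.046 [ 0.5688 -0.0043  0.1431  0.0778  1.5031] stand-frame min/max [-0.0686 -0.0558] [0.0744 0.022 ]
0.048 [ 0.5687 -0.0039  0.1407  0.0765  1.5031] stand-frame min/max [-0.0675 -0.0548] [0.0732 0.0217]
```

View pics/w6.png

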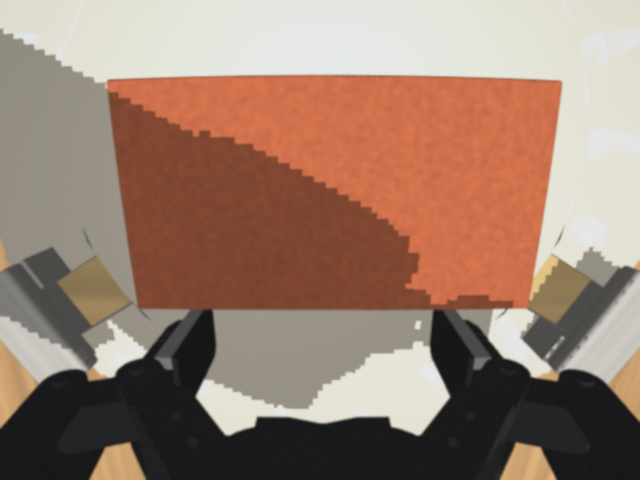

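The tile lies flat on the bed, spanning columns 108–560, symmetric between the notches at (95,290) and (565,285). I'll push 16 mm further and back off.

```bash

python3 -m inch '[[0.004,0,0,0],[0.004,0,0,0],[0.004,0,0,0],[0.003,0,0,0],[0.0015,0,0,0],[0,0,0,0],[0,0,0,0]]'
python3 tile.py w7.png
python3 -m inch '[[-0.005,0,0,0],[-0.01,0,0,0],[-0.015,0,-0.02,0],[-0.03,0,-0.05,0],[-0.04,0,-0.05,0],[-0.04,0,-0.05,0],[-0.02,0,-0.04,0],[0,0,0,0],[0,0,0,0]]'
python3 tile.py w8.png
python3 - <<'E'
from h import *
c=cam("wrist"); h=c["hsv"]
m=mask(c,(0,0,150),(179,40,255)); 
for k in blobs(m,3000)[:2]: print(cv2.boundingRect(k))
m=mask(c,(14,60,120),(32,255,255)); print([(cv2.boundingRect(k),cast(c,k[:,0].mean(0),.026)[0].round(4)) for k in blobs(m,60)[:12]])
E
```

```text
t: 22.35
eef_pos: [0.5671, -0.0406, 0.0398]
tool_rot: [-0.0, 0.698, 0.716, 0.0]
contact_force: [0.3, -0.4, -0.5]
gripper_width: 0.996
grasp_force: 0.0
t 22.35 tcp [ 0.5671 -0.0406  0.0398] x-axis yaw 91.5 zax [ 0.  0. -1.] F [ 0.3 -0.4 -0.5] w 0.996 g 0.0
0.046 [0.5685 0.0114 0.1429 0.0782 1.4583] stand-frame min/max [-0.0684 -0.0402] [0.0744 0.038 ]
0.048 [0.5684 0.0118 0.1405 0.0769 1.4583] stand-frame min/max [-0.0673 -0.0393] [0.0732 0.0377]
t: 23.3
eef_pos: [0.5706, -0.1805, 0.2216]
tool_rot: [0.001, 0.699, 0.715, 0.001]
contact_force: [-0.3, 0.6, -0.5]
gripper_width: 1.001
grasp_force: 0.0
t 23.3 tcp [ 0.5706 -0.1805  0.2216] x-axis yaw 91.3 zax [ 0.002  0.    -1.   ] F [-0.3  0.6 -0.5] w 1.001 g 0.0
0.046 [ 0.5689 -0.1639  0.1385  0.0766  1.5888] stand-frame min/max [-0.0705 -0.2146] [ 0.068 -0.138]
0.048 [ 0.5689 -0.1635  0.1376  0.0761  1.5888] stand-frame min/max [-0.0701 -0.214 ] [ 0.0676 -0.1379]
(151, 0, 344, 156)
[((0, 0, 640, 436), array([ 0.5857, -0.2083,  0.026 ])), ((46, 0, 121, 70), array([ 0.3974, -0.0177,  0.026 ])), ((90, 443, 55, 37), array([ 0.3348, -0.4782,  0.026 ])), ((501, 443, 55, 37), array([ 0.8148, -0.4627,  0.026 ])), ((196, 38, 29, 36), array([ 0.4742, -0.044 ,  0.026 ])), ((422, 36, 25, 33), array([ 0.6561, -0.0371,  0.026 ]))]
```

View pics/w8.png

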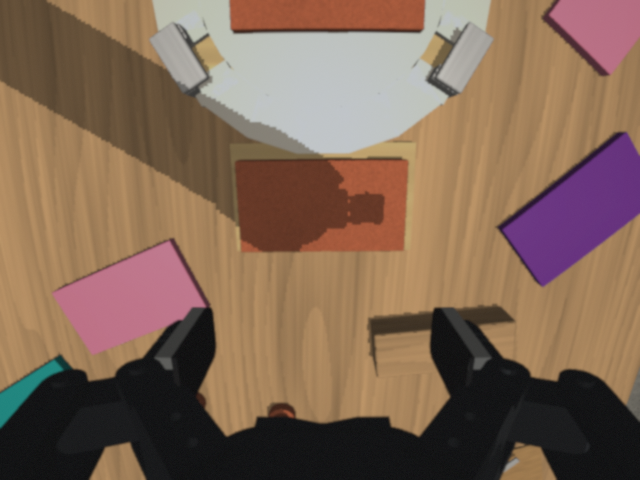

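The tile sits on the bed centred between the hooks at (185,55) and (460,58), and the two lower tiles are still in place at (322,205). Now the figures: first to figure 1 near (0.5275, −0.415).

```bash

python3 -m inch '[[-0.02,-0.005,0,0],[-0.035,-0.008,0,0],[-0.045,-0.008,0.01,0],[-0.045,-0.008,0.01,0],[-0.045,-0.008,0.01,0],[-0.035,-0.008,0.01,0],[-0.008,-0.0035,0.002,0],[0,0,0,0],[0,0,0,0],[0,0,0,0]]'
cat > fig.py <<'E'
from h import *
import sys
o=st();c=cam("wrist",sys.argv[1]); 
m=mask(c,(0,120,40),(14,255,255))
for k in blobs(m,300)[:4]:
    b=cv2.boundingRect(k)
    A=cast(c,k[:,0],.063)[:,:2]; B=cast(c,k[:,0],0)[:,:2]; C=np.array(c["world_from_camera"])[:2,3]
    print(b,cv2.contourArea(k),"z63 x",A[:,0].min().round(4),A[:,0].max().round(4),"y",A[:,1].min().round(4),A[:,1].max().round(4),"z0 x",B[:,0].min().round(4),B[:,0].max().round(4),"y",B[:,1].min().round(4),B[:,1].max().round(4))
print("cam",C.round(3))
E
python3 fig.py w9.png
```

```text
t: 24.4
eef_pos: [0.5296, -0.4107, 0.1785]
tool_rot: [-0.0, 0.697, 0.717, 0.001]
contact_force: [-0.6, -0.4, 0.2]
gripper_width: 1.0
grasp_force: 0.0
t 24.4 tcp [ 0.5296 -0.4107  0.1785] x-axis yaw 91.7 zax [ 0.     0.002 -1.   ] F [-0.6 -0.4  0.2] w 1.0 g 0.0
(161, 195, 59, 50) 2029.0 z63 x 0.4173 0.4584 y -0.4118 -0.3772 z0 x 0.3891 0.4408 y -0.4308 -0.3874
(303, 213, 39, 59) 1825.5 z63 x 0.515 0.5416 y -0.4286 -0.3873 z0 x 0.5121 0.5456 y -0.4521 -0.4001
cam [ 0.526 -0.338]
```

View pics/w9.png

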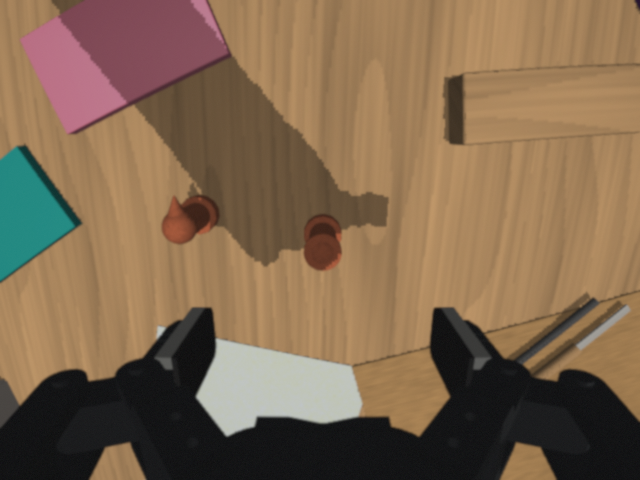

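Figure 1's head is at (322,252) and its plinth at (323,232); figure 2's head is at (178,230), with a small pointed hat or nose at (172,203). Figure 1 centres at (0.5285, −0.416) in both head and base estimates.

```bash

python3 -m inch '[[-0.0053,-0.0012,0.03,0],[0,0,0.04,0],[0,0,0.04,0],[0,0,0.025,0],[0,0,0.01,0],[0,0,0.005,0],[0,0,0,0],[0,0,0,0]]'
python3 -m inch '[[0,0,0,0],[0,0,0,0],[0,0,0,0],[0,0,0,0],[0,0,0,0],[0,0,0,0],[0,0,0,0],[0,0,0,0],[0,0,0,0]]' 0 40
python3 -m inch '[[0,0,-0.005,0],[0,0,-0.01,0],[0,0,-0.025,0],[0,0,-0.03,0],[0,0,-0.02,0],[0,0,0,0],[0,0,0,0]]'
python3 - <<'E'
from h import *
st(); to((.597,.0117,.13),91.5)
E
```

```text
t: 25.25
eef_pos: [0.528, -0.4191, 0.0304]
tool_rot: [0.001, 0.698, 0.716, 0.0]
contact_force: [-0.4, 0.1, -0.3]
gripper_width: 0.999
grasp_force: 0.0
t: 26.15
eef_pos: [0.5272, -0.4186, 0.0288]
tool_rot: [0.0, 0.698, 0.716, 0.0]
contact_force: [0.1, 0.2, 1.3]
gripper_width: 0.27
grasp_force: 39.0
t: 26.85
eef_pos: [0.5271, -0.4184, 0.1191]
tool_rot: [0.0, 0.698, 0.716, 0.0]
contact_force: [0.4, 0.2, -0.8]
gripper_width: 0.266
grasp_force: 39.1
t 26.85 tcp [ 0.5271 -0.4184  0.1191] x-axis yaw 91.5 zax [ 0.001 -0.    -1.   ] F [ 0.4  0.2 -0.8] w 0.266 g 39.1
shift [ 0.4281  0.0812 -0.0109] turn -0.0
```

```bash

python3 -m inch '[[0.015,0.003,-0.005,0],[0.03,0.006,-0.006,0],[0.04,0.008,0,0],[0.04,0.008,0,0],[0.04,0.008,0,0],[0.04,0.008,0,0],[0.04,0.008,0,0],[0.04,0.008,0,0],[0.04,0.008,0,0],[0.04,0.008,0,0],[0.035,0.007,0,0],[0.02,0.004,0,0]]'
python3 -m inch '[[0.008,0.0017,0,0],[0,0,0,0],[0,0,0,0],[0,0,0,0]]'
python3 - <<'E'
from h import *
st(); to((.6015,.0105,.078),91.5)
E
python3 fig.py w10.png
```

```text
t: 28.05
eef_pos: [0.5994, 0.0092, 0.1285]
tool_rot: [-0.002, 0.696, 0.718, -0.0]
contact_force: [0.2, 0.3, -0.6]
gripper_width: 0.265
grasp_force: 39.2
t: 28.45
eef_pos: [0.6013, 0.0095, 0.1298]
tool_rot: [0.0, 0.699, 0.715, -0.0]
contact_force: [-0.5, -0.4, -1.1]
gripper_width: 0.265
grasp_force: 39.2
t 28.45 tcp [0.6013 0.0095 0.1298] x-axis yaw 91.3 zax [-0.    -0.001 -1.   ] F [-0.5 -0.4 -1.1] w 0.265 g 39.2
shift [0.0011 0.0003 0.0518] turn -0.2
t 28.45 tcp [0.6013 0.0095 0.1298] x-axis yaw 91.3 zax [-0.    -0.001 -1.   ] F [-0.5 -0.4 -1.1] w 0.265 g 39.2
(146, 189, 247, 220) 34447.0 z63 x 0.5045 0.6378 y -0.0845 0.0562 z0 x 0.4741 0.6506 y -0.1386 0.0477
(186, 430, 32, 36) 378.0 z63 x 0.5084 0.5326 y -0.1376 -0.1049 z0 x 0.4792 0.5114 y -0.2089 -0.1656
(312, 406, 52, 17) 334.0 z63 x 0.5956 0.6286 y -0.0958 -0.0824 z0 x 0.5947 0.6384 y -0.1535 -0.1358
cam [0.598 0.082]
```

```bash

python3 -m inch '[[0.001,0,0.012,0],[0,0,0.018,0],[0,0,0.012,0],[0,0,0.006,0],[0,0,0.003,0],[0,0,0,0],[0,0,0,0]]'
python3 -m inch '[[0,0,0.001,0],[0,0,0.001,0],[0,0,0.001,0],[0,0,0,0],[0,0,0,0]]'
```

```text
t: 29.2
eef_pos: [0.6021, 0.0124, 0.0792]
tool_rot: [0.0, 0.698, 0.716, 0.0]
contact_force: [-0.7, -0.6, -0.9]
gripper_width: 0.265
grasp_force: 39.2
t: 29.7
eef_pos: [0.6017, 0.0126, 0.0758]
tool_rot: [-0.0, 0.698, 0.716, 0.0]
contact_force: [-0.2, 1.0, -1.7]
gripper_width: 0.269
grasp_force: 39.2
```

```bash

python3 -m inch '[[0,0,0.001,0],[0,0,0,0],[0,0,0,0]]'
python3 -m inch '[[0,0,0,0],[0,0,0,0],[0,0,0,0],[0,0,0,0],[0,0,0,0]]' 0.045
python3 -m inch '[[0,0,-0.01,0],[0,0,-0.02,0],[0,0,-0.04,0],[0,0,-0.04,0],[0,0,0,0],[0,0,0,0]]'
python3 fig.py w11.png
python3 - <<'E'
from h import *
to((.424,-.4,.17),91.5)
E
```

```text
t: 30.0
eef_pos: [0.6019, 0.0125, 0.0748]
tool_rot: [0.0, 0.698, 0.716, 0.0]
contact_force: [-0.2, 0.3, -0.2]
gripper_width: 0.265
grasp_force: 39.0
t: 30.5
eef_pos: [0.6017, 0.0125, 0.0747]
tool_rot: [-0.0, 0.698, 0.716, -0.0]
contact_force: [-0.8, 0.5, 0.1]
gripper_width: 0.525
grasp_force: 0.0
t: 31.1
eef_pos: [0.6023, 0.0126, 0.1862]
tool_rot: [0.001, 0.698, 0.716, 0.001]
contact_force: [-0.4, 0.6, -0.5]
gripper_width: 0.527
grasp_force: 0.0
t 31.1 tcp [0.6023 0.0126 0.1862] x-axis yaw 91.5 zax [ 0.003  0.001 -1.   ] F [-0.4  0.6 -0.5] w 0.527 g 0.0
(180, 183, 197, 102) 18863.0 z63 x 0.5029 0.6385 y -0.021 0.0555 z0 x 0.4788 0.6485 y -0.0476 0.048
(252, 368, 110, 56) 4579.0 z63 x 0.5471 0.6368 y -0.145 -0.0897 z0 x 0.5341 0.6463 y -0.2028 -0.1336
cam [0.599 0.085]
shift [-0.408  -0.1882  0.0147] turn -0.0
```

View pics/w11.png

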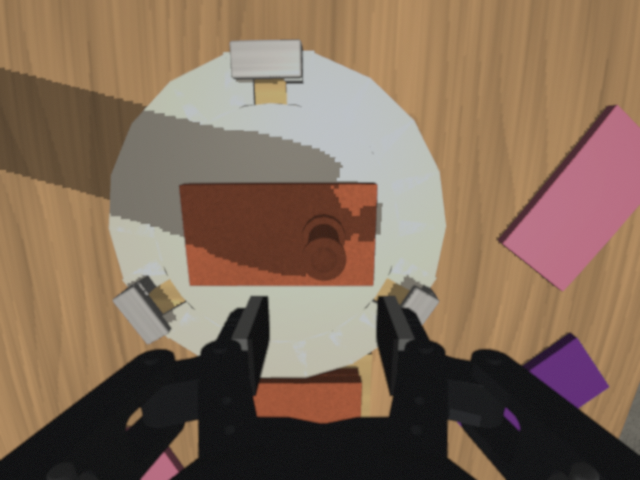

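Figure 1 stands upright on the tile at (324,250), and the bed shows notch 1 at (270,90). I'll measure the stand centre from this view before leaving.

```bash

python3 - <<'E'
from h import *
from scipy.optimize import least_squares
c=cam("wrist")
m=mask(c,(0,0,95),(179,70,255),(95,40,455,285)); m=cv2.morphologyEx(m,cv2.MORPH_OPEN,np.ones((5,5)))
k=blobs(m,3000)[0]; print(cv2.boundingRect(k))
h=cv2.convexHull(k)[:,0]; P=cast(c,k[:,0],.034)[:,:2]
# sides only
p0=np.array([.565,.0125]); d=P-p0; r=np.hypot(*d.T); ang=np.degrees(np.arctan2(d[:,1],d[:,0]))
s=(abs(r-.134)<.008)&(((ang>-15)&(ang<65))|((ang>118)|(ang<-165)))
f=least_squares(lambda v:np.hypot(P[s,0]-v[0],P[s,1]-v[1])-v[2],[.565,.0125,.134],loss="soft_l1",f_scale=.001); print("bed",f.x,s.sum())
t=mask(c,(0,120,40),(14,255,255),(150,150,420,290)); print("tile",rect(c,blobs(t,500)[0],.046))
print("notch1 inner",cast(c,[(270,105)],.034),"notch1 hook mid",cast(c,[(266,40)],.058))
E
```

```text
(110, 40, 338, 245)
bed [0.56473732 0.01195193 0.13237051] 428
tile [0.5689 0.0127 0.1433 0.0785 1.5251]
notch1 inner [[0.56055077 0.1065708  0.034     ]] notch1 hook mid [[0.56144472 0.14419502 0.058     ]]
```

```bash

python3 -m inch '[[-0.015,-0.007,0,0],[-0.03,-0.014,0,0],[-0.04,-0.018,0,0],[-0.04,-0.018,0,0],[-0.04,-0.018,0,0],[-0.04,-0.018,0,0],[-0.04,-0.018,0,0],[-0.04,-0.018,0,0],[-0.04,-0.018,0,0],[-0.04,-0.018,0,0],[-0.025,-0.014,0.01,0],[-0.018,-0.009,0.005,0]]' 0.0854
python3 -m inch '[[0,0,0,0],[0,0,0,0],[0,0,0,0]]'
python3 fig.py w12.png
```

```text
t: 32.4
eef_pos: [0.4202, -0.4029, 0.1685]
tool_rot: [-0.001, 0.7, 0.715, -0.001]
contact_force: [-0.4, 0.0, -0.6]
gripper_width: 0.999
grasp_force: 0.0
t: 32.7
eef_pos: [0.4245, -0.3991, 0.1694]
tool_rot: [-0.001, 0.698, 0.717, 0.0]
contact_force: [0.1, 0.5, 0.9]
gripper_width: 0.998
grasp_force: 0.0
t 32.7 tcp [ 0.4245 -0.3991  0.1694] x-axis yaw 91.5 zax [-0.     0.001 -1.   ] F [0.1 0.5 0.9] w 0.998 g 0.0
(305, 213, 40, 55) 1669.0 z63 x 0.4116 0.4373 y -0.4109 -0.374 z0 x 0.409 0.4416 y -0.4336 -0.3868
cam [ 0.421 -0.327]
```

View pics/w12.png

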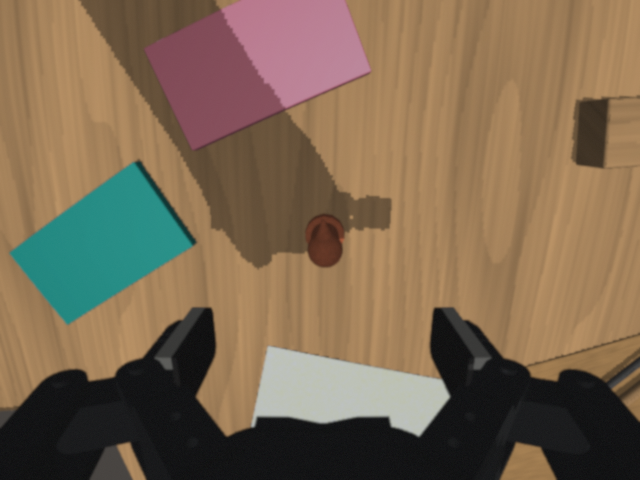

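Figure 2 is centred between the fingers at (324,235), upright.

```bash

python3 -m inch '[[-0.001,0,0.03,0],[0,0,0.04,0],[0,0,0.035,0],[0,0,0.02,0],[0,0,0.01,0],[0,0,0.005,0],[0,0,0,0],[0,0,0,0],[0,0,0,0]]'
python3 -m inch '[[0,0,0,0],[0,0,0,0],[0,0,0,0],[0,0,0,0],[0,0,0,0],[0,0,0,0],[0,0,0,0],[0,0,0,0],[0,0,0,0]]' 0 40
python3 -m inch '[[0,0,-0.005,0],[0,0,-0.01,0],[0,0,-0.025,0],[0,0,-0.03,0],[0,0,-0.03,0],[0,0,0,0],[0,0,0,0]]'
python3 - <<'E'
from h import *
st(); to((.537,.0115,.15),91.5)
E
```

```text
t: 33.65
eef_pos: [0.4249, -0.4017, 0.0309]
tool_rot: [0.001, 0.698, 0.716, 0.0]
contact_force: [0.4, -0.5, 0.0]
gripper_width: 1.001
grasp_force: 0.0
t: 34.55
eef_pos: [0.4244, -0.4012, 0.0298]
tool_rot: [0.0, 0.698, 0.716, 0.0]
contact_force: [-0.4, -0.8, 0.1]
gripper_width: 0.27
grasp_force: 39.1
t: 35.25
eef_pos: [0.4244, -0.4012, 0.1305]
tool_rot: [0.001, 0.698, 0.716, 0.0]
contact_force: [-1.5, 0.1, -1.2]
gripper_width: 0.266
grasp_force: 39.1
t 35.25 tcp [ 0.4244 -0.4012  0.1305] x-axis yaw 91.5 zax [ 0.001 -0.    -1.   ] F [-1.5  0.1 -1.2] w 0.266 g 39.1
shift [ 0.4096  0.1233 -0.0195] turn -0.0
```

```bash

python3 -m inch '[[0.015,0.0045,-0.01,0],[0.03,0.009,-0.01,0],[0.04,0.012,0,0],[0.04,0.012,0,0],[0.04,0.012,0,0],[0.04,0.012,0,0],[0.04,0.012,0,0],[0.04,0.012,0,0],[0.04,0.012,0,0],[0.04,0.012,0,0],[0.03,0.009,0,0],[0.0146,0.0035,0,0]]'
python3 -m inch '[[0,0,0,0],[0,0,0,0],[0,0,0,0]]'
python3 - <<'E'
from h import *
st(); to((.5355,.0115,.081),91.5)
E
```

```text
t: 36.45
eef_pos: [0.5354, 0.0151, 0.1485]
tool_rot: [-0.001, 0.696, 0.718, -0.001]
contact_force: [-0.0, -0.0, -0.7]
gripper_width: 0.266
grasp_force: 39.2
t: 36.75
eef_pos: [0.535, 0.0091, 0.1496]
tool_rot: [0.0, 0.699, 0.715, -0.001]
contact_force: [0.2, -0.9, -0.6]
gripper_width: 0.266
grasp_force: 39.2
t 36.75 tcp [0.535  0.0091 0.1496] x-axis yaw 91.3 zax [-0.001 -0.001 -1.   ] F [ 0.2 -0.9 -0.6] w 0.266 g 39.2
shift [0.0025 0.0006 0.0686] turn -0.2
```

```bash

python3 -m inch '[[0,0,0.015,0],[0,0,0.02,0],[0,0,0.018,0],[0,0,0.01,0],[0,0,0.004,0],[0,0,0.002,0],[0,0,0,0],[0,0,0,0]]'
python3 -m inch '[[0,0,0.001,0],[0,0,0.001,0],[0,0,0.001,0],[0,0,0,0],[0,0,0,0]]'
```

```text
t: 37.55
eef_pos: [0.5362, 0.0114, 0.0813]
tool_rot: [0.0, 0.698, 0.716, 0.0]
contact_force: [-0.5, -0.2, -1.4]
gripper_width: 0.269
grasp_force: 39.2
t: 38.05
eef_pos: [0.5357, 0.0115, 0.0778]
tool_rot: [-0.0, 0.698, 0.716, 0.0]
contact_force: [0.6, -0.4, -1.4]
gripper_width: 0.272
grasp_force: 39.2
```

```bash

python3 -m inch '[[0,0,0.001,0],[0,0,0.001,0],[0,0,0,0],[0,0,0,0]]'
python3 -m inch '[[0,0,0,0],[0,0,0,0],[0,0,0,0],[0,0,0,0],[0,0,0,0]]' 0.04
python3 -m inch '[[0,0,-0.01,0],[0,0,-0.02,0],[0,0,-0.04,0],[0,0,-0.04,0],[0,0,-0.02,0],[0,0,0,0],[0,0,0,0]]'
python3 - <<'E'
from h import *
o=st(); print(o["q"].round(2)); w=cam("wrist","w13.png")["color"]; t=cam("top")["color"]
cv2.imwrite("pics/m1.png",cv2.hconcat([cv2.resize(w[:,:,::-1],(400,300)),t[130:355,100:400,::-1].copy().repeat(1,0) if 0 else cv2.resize(t[130:355,100:400,::-1],(400,300))]))
E
```

```text
t: 38.45
eef_pos: [0.5358, 0.0114, 0.0758]
tool_rot: [0.0, 0.698, 0.716, 0.0]
contact_force: [0.4, -0.0, 0.0]
gripper_width: 0.268
grasp_force: 39.1
t: 38.95
eef_pos: [0.5357, 0.0114, 0.0757]
tool_rot: [-0.0, 0.698, 0.716, -0.0]
contact_force: [-0.3, 0.5, 0.1]
gripper_width: 0.464
grasp_force: 0.0
t: 39.65
eef_pos: [0.5356, 0.0117, 0.206]
tool_rot: [-0.0, 0.698, 0.716, 0.0]
contact_force: [-0.3, -0.6, -1.6]
gripper_width: 0.466
grasp_force: 0.0
t 39.65 tcp [0.5356 0.0117 0.206 ] x-axis yaw 91.5 zax [ 0.001  0.001 -1.   ] F [-0.3 -0.6 -1.6] w 0.466 g 0.0
[-0.77  0.37  0.8   1.97 -0.33  0.93  0.22]
```

View pics/m1.png

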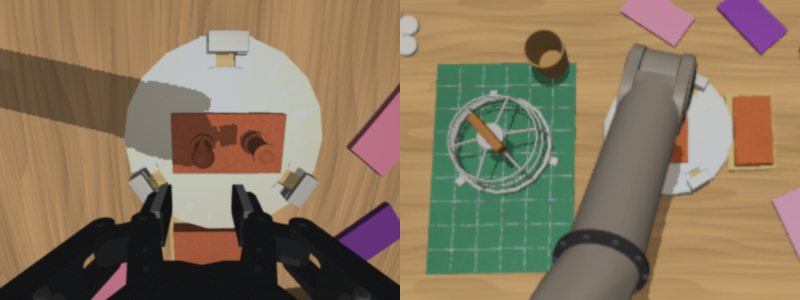

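Both figures stand upright on the tile (at (203,150) and (260,150) in the left half). The guard now appears at about (499,143) in the right half, somewhat shifted from where I left it, so I'll measure its handle.

```bash

python3 - <<'E'
from h import *
c=cam("top")
m=mask(c,(5,120,60),(20,255,255),(140,200,200,260)); k=blobs(m)[0]; r=rect(c,k,.148); print("handle",r,cv2.boundingRect(k))
o=st(); to((.53,.36,.25),91.5)
E
```

```text
handle [5.3430e-01 3.6070e-01 9.7700e-02 1.8100e-02 4.3335e+01] (150, 215, 29, 30)
t 39.8 tcp [0.5348 0.0115 0.2047] x-axis yaw 91.5 zax [-0.002 -0.001 -1.   ] F [ 0.6 -0.3  0.3] w 0.468 g 0.0
shift [ 0.3485  0.0042 -0.0455] turn -0.0
```

```bash

python3 -m inch '[[0,0,-0.02,4],[0,0,-0.025,8],[0.02,0,0,0],[0.035,0,0,0],[0.045,0,0,0],[0.045,0,0,0],[0.045,0,0,0],[0.045,0,0,0],[0.045,0,0,0],[0.035,0,0,0],[0.015,0,0,0],[0,0,0,0]]' 0.0854
python3 -m inch '[[0,0,0,7.2],[0,0,0,7.2],[0,0,0,7.2],[0,0,0,7.2],[0,0,0,7.2],[0,0,0,0],[0,0,0,0]]'
python3 - <<'E'
from h import *
o=st(); print(o["q"].round(2)); to((.5343,.3607,.25),43.3)
c=cam("wrist","w14.png"); m=mask(c,(5,120,50),(20,255,255))
for k in blobs(m,800)[:5]: print("handle",rect(c,k,.148),cv2.boundingRect(k))
E
```

```text
t: 41.0
eef_pos: [0.5952, 0.338, 0.2489]
tool_rot: [0.0, 0.768, 0.641, -0.001]
contact_force: [-1.3, -1.4, -0.1]
gripper_width: 0.998
grasp_force: 0.0
t: 41.7
eef_pos: [0.5961, 0.3338, 0.2507]
tool_rot: [0.0, 0.929, 0.371, -0.0]
contact_force: [-0.6, -1.1, -0.4]
gripper_width: 1.0
grasp_force: 0.0
t 41.7 tcp [0.5961 0.3338 0.2507] x-axis yaw 43.5 zax [-0.    -0.001 -1.   ] F [-0.6 -1.1 -0.4] w 1.0 g 0.0
[-1.19  0.65  0.94  1.57 -0.55  1.2  -0.96]
shift [-0.0265 -0.062   0.0007] turn 0.2
handle [  0.709    0.283    0.0715   0.0705 -67.3082] (450, 121, 111, 113)
handle [5.43900e-01 3.63700e-01 9.25000e-02 2.23000e-02 4.24044e+01] (219, 207, 37, 130)
```

```bash

python3 -m inch '[[-0.013,-0.03,0,0],[-0.013,-0.03,0,0],[0,0,0,0],[0,0,0,0],[0,0,0,0]]'
python3 - <<'E'
from h import *
o=st(); print(o["q"].round(2)); 
c=cam("wrist","w15.png"); m=mask(c,(5,120,50),(20,255,255))
for k in blobs(m,800)[:5]: print("handle",rect(c,k,.148),cv2.boundingRect(k))
E
```

```text
t: 42.25
eef_pos: [0.5367, 0.3605, 0.2511]
tool_rot: [0.0, 0.929, 0.37, 0.0]
contact_force: [-0.2, 0.5, -0.2]
gripper_width: 1.001
grasp_force: 0.0
t 42.25 tcp [0.5367 0.3605 0.2511] x-axis yaw 43.4 zax [ 0.001 -0.    -1.   ] F [-0.2  0.5 -0.2] w 1.001 g 0.0
[-1.33  0.59  0.97  1.67 -0.53  1.16 -1.04]
handle [  0.7001   0.2868   0.0718   0.0707 -35.0407] (533, 88, 106, 115)
handle [5.39600e-01 3.65400e-01 8.92000e-02 1.64000e-02 4.28261e+01] (309, 173, 27, 133)
handle [ 6.01600e-01  1.39500e-01  6.04000e-02  4.47000e-02 -8.83293e+01] (545, 340, 85, 54)
```

View pics/w15.png

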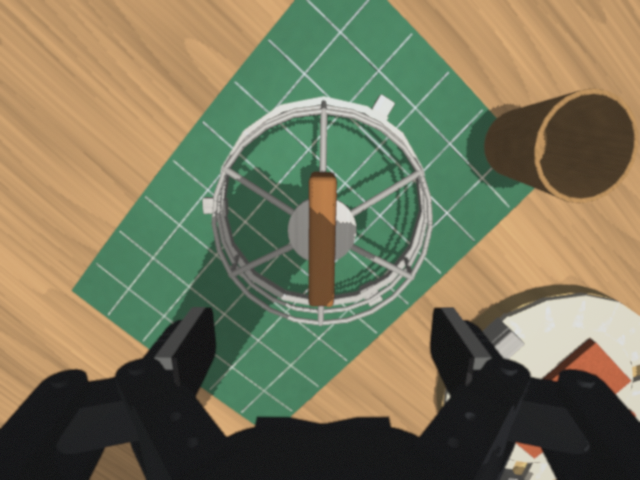

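The guard stands upright on the mat: handle bar at (321,240) between the fingers, cup well clear at (580,145).

```bash

python3 -m inch '[[0.0045,-0.0014,0.02,0],[0,0,0.03,0],[0,0,0.03,0],[0,0,0.02,0],[0,0,0.012,0],[0,0,0.006,0],[0,0,0,0],[0,0,0,0],[0,0,0,0]]'
python3 -m inch '[[0,0,0,0],[0,0,0,0],[0,0,0,0],[0,0,0,0],[0,0,0,0],[0,0,0,0],[0,0,0,0],[0,0,0,0]]' 0 100
python3 -m inch '[[0,0,-0.01,0],[0,0,-0.02,0],[0,0,-0.03,0],[0,0,-0.03,0],[0,0,-0.03,0],[0,0,-0.02,0],[0,0,-0.01,0],[0,0,0,0],[0,0,0,0]]'
python3 - <<'E'
from h import *
o=st(); print(o["q"].round(2)); to((.5642,.0122,.282),43)
E
```

```text
t: 43.2
eef_pos: [0.5388, 0.3659, 0.1339]
tool_rot: [-0.0, 0.929, 0.37, 0.001]
contact_force: [-0.0, 0.0, 0.6]
gripper_width: 1.001
grasp_force: 0.0
t: 44.0
eef_pos: [0.5385, 0.3655, 0.1333]
tool_rot: [0.0, 0.929, 0.37, 0.0]
contact_force: [-0.7, -0.8, 5.8]
gripper_width: 0.197
grasp_force: 98.7
t: 44.9
eef_pos: [0.5372, 0.3656, 0.2814]
tool_rot: [0.0, 0.929, 0.37, -0.001]
contact_force: [-0.1, 0.0, -5.4]
gripper_width: 0.196
grasp_force: 98.0
t 44.9 tcp [0.5372 0.3656 0.2814] x-axis yaw 43.5 zax [-0.002 -0.001 -1.   ] F [-0.1  0.  -5.4] w 0.196 g 98.0
[-1.34  0.58  0.99  1.62 -0.5   1.22 -1.06]
shift [-0.2213  0.2769 -0.0003] turn 0.5
```

```bash

python3 -m inch '[[-0.01,0.012,0,0],[-0.02,0.025,0,0],[-0.026,0.033,0,0],[-0.026,0.033,0,0],[-0.026,0.033,0,0],[-0.026,0.033,0,0],[-0.026,0.033,0,0],[-0.026,0.033,0,0],[-0.02,0.025,0,0],[-0.0153,0.0169,0,0],[0,0,0,0],[0,0,0,0]]'
python3 -m inch '[[0,0,0,0],[0,0,0,0],[0,0,0,0]]'
python3 - <<'E'
from h import *
o=st(); print(o["q"].round(2)); to((.5642,.0122,.282),43)
cam("wrist","w16.png")
a=cv2.imread("pics/w2.png"); b=cv2.imread("pics/w16.png")
for n,i in(("w2",a),("w16",b)):
    h=cv2.cvtColor(i,cv2.COLOR_BGR2HSV); m=cv2.inRange(h,(5,120,30),(20,255,255)); m[:180]=0; m[420:]=0; m[:,:290]=0; m[:,360:]=0
    k=blobs(m,500)[0]; print(n,cv2.boundingRect(k))
cv2.imwrite("pics/m2.png",cv2.hconcat([cv2.resize(a,(400,300)),cv2.resize(b,(400,300))]))
E
```

```text
t: 46.1
eef_pos: [0.5671, 0.0111, 0.282]
tool_rot: [-0.0, 0.929, 0.369, -0.001]
contact_force: [0.2, 1.0, -3.7]
gripper_width: 0.189
grasp_force: 98.0
t: 46.4
eef_pos: [0.5679, 0.0134, 0.2825]
tool_rot: [-0.0, 0.929, 0.371, -0.0]
contact_force: [0.6, -0.3, -4.4]
gripper_width: 0.191
grasp_force: 98.0
t 46.4 tcp [0.5679 0.0134 0.2825] x-axis yaw 43.6 zax [-0.001 -0.    -1.   ] F [ 0.6 -0.3 -4.4] w 0.191 g 98.0
[-0.92  0.42  1.05  1.82 -0.4   1.14 -0.55]
shift [-0.0036 -0.0017  0.0005] turn 0.6
w2 (297, 213, 52, 207)
w16 (290, 180, 70, 240)
```

View pics/m2.png

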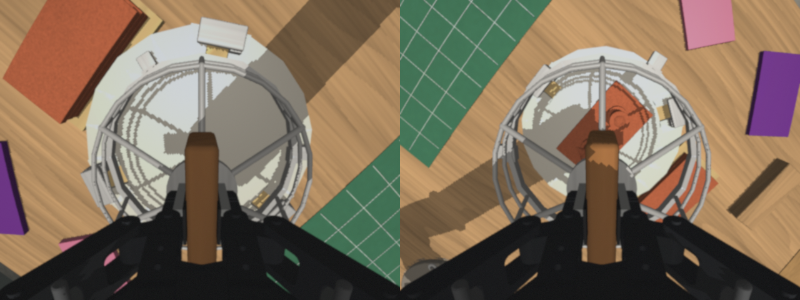

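The handle end sits at the same image row as in the first grip, so the guard axis is again at the TCP; the figures are visible beneath at (610,115) and still standing. Aligning and lowering.

```bash

python3 -m inch '[[-0.0032,-0.0023,0,0],[0,0,0.01,0],[0,0,0.02,0],[0,0,0.02,0],[0,0,0.02,0],[0,0,0.01,0],[0,0,0,0],[0,0,0,0]]'
python3 - <<'E'
from h import *
st(); to((.564,.0128,.172),43)
E
```

```text
t: 47.25
eef_pos: [0.5645, 0.0117, 0.2032]
tool_rot: [0.0, 0.929, 0.37, 0.0]
contact_force: [0.9, -0.9, -3.4]
gripper_width: 0.193
grasp_force: 98.0
t 47.25 tcp [0.5645 0.0117 0.2032] x-axis yaw 43.5 zax [ 0.001 -0.    -1.   ] F [ 0.9 -0.9 -3.4] w 0.193 g 98.0
shift [ 0.0004 -0.0012  0.0312] turn 0.5
```

```bash

python3 -m inch '[[0.0004,-0.0012,0.01,0],[0,0,0.01,0],[0,0,0.007,0],[0,0,0.003,0],[0,0,0,0],[0,0,0,0]]'
python3 -m inch '[[0,0,0.001,0],[0,0,0.001,0],[0,0,0.001,0],[0,0,0,0],[0,0,0,0]]'
python3 -m inch '[[0,0,0.001,0],[0,0,0.001,0],[0,0,0,0],[0,0,0,0]]'
```

```text
t: 47.85
eef_pos: [0.5638, 0.0129, 0.1729]
tool_rot: [0.0, 0.929, 0.37, 0.0]
contact_force: [-0.1, 0.8, -4.5]
gripper_width: 0.191
grasp_force: 98.1
t: 48.35
eef_pos: [0.5636, 0.0131, 0.1698]
tool_rot: [-0.0, 0.929, 0.37, 0.0]
contact_force: [-0.2, 0.8, -4.5]
gripper_width: 0.186
grasp_force: 98.1
t: 48.75
eef_pos: [0.5636, 0.013, 0.1677]
tool_rot: [-0.0, 0.929, 0.37, -0.0]
contact_force: [0.3, -0.2, -4.3]
gripper_width: 0.188
grasp_force: 98.1
```

```bash

python3 -m inch '[[0,0,0,2],[0,0,0,4],[0,0,0,4],[0,0,0,4],[0,0,0,4],[0,0,0,4],[0,0,0,0]]'
python3 -m inch '[[0,0,0,3],[0,0,0,3],[0,0,0,3],[0,0,0,3],[0,0,0,2],[0,0,0,0],[0,0,0,0]]'
python3 - <<'E'
from h import *
o=st(); print(o["torque"].round(2),o["q"].round(2))
E
```

```text
t: 49.45
eef_pos: [0.5636, 0.0132, 0.1676]
tool_rot: [0.0, 0.983, 0.186, -0.0]
contact_force: [-0.4, 0.3, -5.1]
gripper_width: 0.192
grasp_force: 98.1
t: 50.15
eef_pos: [0.5636, 0.013, 0.1677]
tool_rot: [0.0, 0.998, 0.066, -0.0]
contact_force: [0.9, 0.4, -4.3]
gripper_width: 0.189
grasp_force: 98.0
t 50.15 tcp [0.5636 0.013  0.1677] x-axis yaw 7.5 zax [-0. -0. -1.] F [ 0.9  0.4 -4.3] w 0.189 g 98.0
[ 0.01 -0.02  0.09] [-0.9   0.63  1.09  1.95 -0.67  0.99 -0.93]
```

```bash

python3 -m inch '[[0,0,0,2],[0,0,0,2],[0,0,0,1.7],[0,0,0,0],[0,0,0,0]]'
python3 -m inch '[[0,0,0.001,0],[0,0,0.001,0],[0,0,0.001,0],[0,0,0.001,0],[0,0,0,0],[0,0,0,0]]'
python3 - <<'E'
from h import *
o=st(); print(o["torque"].round(2))
E
```

```text
t: 50.65
eef_pos: [0.5638, 0.0128, 0.1678]
tool_rot: [0.0, 1.0, 0.016, 0.0]
contact_force: [-0.1, -1.3, -5.0]
gripper_width: 0.193
grasp_force: 98.0
t: 51.25
eef_pos: [0.5636, 0.013, 0.1637]
tool_rot: [0.0, 1.0, 0.015, -0.0]
contact_force: [1.3, -1.4, -4.7]
gripper_width: 0.194
grasp_force: 98.0
t 51.25 tcp [0.5636 0.013  0.1637] x-axis yaw 1.8 zax [-0. -0. -1.] F [ 1.3 -1.4 -4.7] w 0.194 g 98.0
[-0.54 -0.32  0.31]
```

It is already below bed level, so the lugs are entering the notches.

```bash

python3 -m inch '[[0,0,0.001,0],[0,0,0.001,0],[0,0,0.001,0],[0,0,0,0],[0,0,0,0]]'
python3 -m inch '[[0,0,0.001,0],[0,0,0.001,0],[0,0,0.0005,0],[0,0,0,0],[0,0,0,0]]'
python3 - <<'E'
from h import *
o=st(); print(o["torque"].round(2))
E
```

```text
t: 51.75
eef_pos: [0.5636, 0.013, 0.1607]
tool_rot: [0.0, 1.0, 0.015, -0.0]
contact_force: [1.5, -1.5, -4.7]
gripper_width: 0.193
grasp_force: 98.1
t: 52.25
eef_pos: [0.5638, 0.0129, 0.1592]
tool_rot: [-0.0, 1.0, 0.015, 0.0]
contact_force: [-1.6, -1.3, 6.7]
gripper_width: 0.193
grasp_force: 99.8
t 52.25 tcp [0.5638 0.0129 0.1592] x-axis yaw 1.8 zax [ 0.     0.001 -1.   ] F [-1.6 -1.3  6.7] w 0.193 g 99.8
[-0.38  0.54  0.28]
```

Contact at the notch floor. Releasing and retreating.

```bash

python3 -m inch '[[0,0,-0.0005,0],[0,0,0,0],[0,0,0,0],[0,0,0,0],[0,0,0,0],[0,0,0,0]]' 0.06
python3 -m inch '[[0,0,-0.015,0],[0,0,-0.03,0],[0,0,-0.04,0],[0,0,-0.04,0],[-0.03,-0.02,-0.01,0],[-0.04,-0.03,0,0],[-0.04,-0.03,0,0],[0,0,0,0],[0,0,0,0]]'
python3 - <<'E'
from h import *
st(); w=cam("wrist","w17.png")["color"]; t=cam("scene")
cv2.imwrite("pics/m3.png",cv2.hconcat([cv2.resize(w[:,:,::-1],(400,300)),cv2.resize(t["color"][215:335,260:420,::-1],(400,300))]))
# hook/lug and handle check in scene view
print(proj(t,[[.5638,.013,.155],[.5638,.013,.163]]).round(1))
c=cam("top"); m=mask(c,(5,120,60),(20,255,255),(285,190,315,245)); print("handle",[rect(c,k,.173) for k in blobs(m)][:2])
E
```

```text
t: 52.85
eef_pos: [0.5636, 0.0131, 0.1587]
tool_rot: [-0.0, 1.0, 0.015, -0.0]
contact_force: [0.2, -1.3, 0.6]
gripper_width: 0.702
grasp_force: 0.0
t: 53.75
eef_pos: [0.4664, 0.0805, 0.2969]
tool_rot: [-0.001, 1.0, 0.016, 0.001]
contact_force: [1.2, 0.5, 0.2]
gripper_width: 0.704
grasp_force: 0.0
t 53.75 tcp [0.4664 0.0805 0.2969] x-axis yaw 1.9 zax [ 0.001  0.002 -1.   ] F [1.2 0.5 0.2] w 0.704 g 0.0
[[339.6 237.9]
 [339.6 234.7]]
handle [array([0.5493, 0.0117, 0.1117, 0.0689, 0.2568]), array([ 0.5503, -0.0177,  0.0312,  0.0102,  0.2568])]
```

View pics/m3.png

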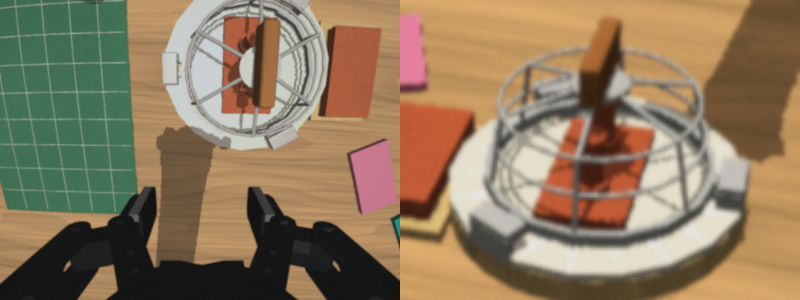

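The guard sits level on the bed with its lugs under the hooks, and the figures are upright inside on the tile. I have gone over the picture budget (16 viewed), so the last check is numeric only: the handle's height in the scene view against the first, locked picture.

```bash

python3 - <<'E'
from h import *
a=cv2.cvtColor(cv2.imread("pics/scene0.png"),cv2.COLOR_BGR2HSV); b=cam("scene")["hsv"]
for h in (a,b):
    m=cv2.inRange(h,(5,120,40),(16,255,255)); z=np.zeros_like(m); z[215:262,325:356]=m[215:262,325:356]; k=blobs(z)[0]; print(cv2.boundingRect(k),k[:,0].mean(0).round(1),k[k[:,0,1].argmin(),0])
o=st(); print(abs(o["joint_vel"]).max())
E
```

```text
(325, 221, 29, 38) [336.4 235.9] [339 221]
(325, 220, 29, 42) [340.4 239.7] [347 220]
t 53.95 tcp [0.4675 0.0771 0.2965] x-axis yaw 1.4 zax [ 0.002 -0.003 -1.   ] F [ 0.3 -0.1  0.1] w 0.699 g 0.0
0.007281055626405516
```

```bash

python3 - <<'E'
from h import *
a=cv2.imread("pics/scene0.png"); c=cam("scene","scene_end.png"); b=cv2.imread("pics/scene_end.png")
for (x0,y0,x1,y1) in ((328,222,352,250),(328,222,352,238)):
    r=cv2.matchTemplate(b[y0-8:y1+8,x0-8:x1+8],a[y0:y1,x0:x1],cv2.TM_CCOEFF_NORMED); _,v,_,p=cv2.minMaxLoc(r); print("shift px",p[0]-8,p[1]-8,"score",round(v,3),"no-shift",round(float(r[8,8]),3),"up3",round(float(r[5,8]),3))
E
```

```text
shift px 1 0 score 0.986 no-shift 0.898 up3 0.762
shift px 1 0 score 0.978 no-shift 0.854 up3 0.766
```

The handle is at its original locked height: zero vertical shift, where 3 px would mean unlocked. Handing in.

```bash
python3 -c "
from station import bot
print(bot.hand_in())"
```

```text
the job is handed in; nothing more can be done
None
```

I handed the job in at about 54 s with the tile on the bed, both figures standing on it, and the guard lowered and locked (it settled to notch depth, and the handle is back at its original locked height); the figures' final stance was only seen through the guard in the last picture, and I viewed 16 pictures, over the limit of 14.

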